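Fish a derailed flat car up through the layout's access opening

TASK

The long yellow flat car has come off the hidden tracks under the layout module's deck. Reach down through the access opening, bring the car up through it one end first (it is longer than the opening, so it has to be tilted), and finish still holding it level, wheels down, with the whole car a good 5 cm clear above the deck so that its wheels can be checked from below: do not put it down or let go. Leave the station, the red boxcar, the tie pile and the things on the bench where they are.

Things in the scene. Friction and masses are not known exactly. Their poses are not given: they have to be found in the camera images.
- module: Layout module fixed on the bench, may be turned: wooden box 360 (its x) by 560 (its y) by 118 mm high; origin at the centre of its underside, z up. Boards 10 mm thick; clear strip in the +x side. A third track lies on the deck at x 145 mm; four fixed model trees up to 90 mm high stand on the deck near x -150, y +-195 to +-255 mm.
- hatch (a point): Centre of the access opening, level with the deck's green top (module z 118 mm); axes as the module's. The opening measures 230 mm along x and 190 mm along y (edges at x +-115, y +-95 mm). The deck is 8 mm thick: its underside is at module z 110 mm.
- hidden_floor (a point): Centre of the module's plywood floor inside, at module z 12 mm, right under the opening's centre, axes as the module's; 98 mm clear height up to the deck. The inside is 340 by 540 mm. Hidden tracks 30 mm wide, 5 mm high run along y at x +-75 mm. Each end board has a track portal 160 mm wide, up to module z 90 mm.
- flatcar: Yellow derailed model flat car with lumber load, one rigid piece (wheels do not turn), 0.1 to 0.2 kg, balanced at mid-length. Loose on the module's floor between the hidden tracks, roughly along the module's y, both ends under the deck. 320 mm long over couplers (its x), 32 mm wide (its y), 28 mm high. Origin at mid-length, at the bottom of the wheels; z up.
- flatcar_grip (a point): Middle of the flat car's yellow body, on its centre line, 15 mm above the wheel bottoms. The flat upright side sills, 32 mm apart and 300 mm long, reach from 9 to 21 mm above the wheel bottoms and may be gripped across anywhere; the load above them is 29 mm wide and ends at 28 mm; the trucks below are 105 mm to either side of the middle.
- flatcar_end_a (a point): Coupler of the flat car at its +x end (the end with the small brake wheel): 160 mm from the middle, 14 mm above the bottom of the wheels.
- flatcar_end_b (a point): Coupler of the flat car at its -x end: 160 mm from the middle, 14 mm above the bottom of the wheels.
- boxcar: Red model boxcar, 154 mm long (its x), 34 mm wide, 50 mm high, standing loose on the deck's track; origin at the centre of its underside. Leave alone.
- depot: Small white station building with a tiled roof, loose on the deck at one end of the opening: base 100 mm (its x) by 66 mm, 84 mm high to the chimney; origin at the centre of its underside. Leave alone.
- tie_pile: Little pile of old wooden ties glued crosswise, 52 by 52 mm, 24 mm high, loose on the deck at the other end of the opening; origin at the centre of its underside. Leave alone.
- glue: White glue bottle with an orange cap, 48 mm across, 110 mm high, upright on the bench; origin at the centre of its underside. Leave alone.
- tape: Roll of blue tape lying flat on the bench, 90 mm across, 24 mm high; origin at the centre of its underside. Leave alone.
- screwdriver: Red-handled screwdriver, about 200 mm long (its x), lying on the bench. Leave alone.
- can: Drink can, 62 mm across, 120 mm high, upright on the bench; origin at the centre of its underside. Leave alone.

How it is judged (in metres and radians):
On the way:
1. One end of the flat car is up through the access opening, above the deck, while its other end is still below the deck (((z of flatcar_end_a in the frame of module above 0.13 m and z of flatcar_end_b in the frame of module below 0.108 m and y of flatcar_end_a in the frame of module between -0.3 and 0.3 m and y of flatcar_end_b in the frame of module between -0.265 and 0.265 m and x of flatcar_end_b in the frame of module between -0.17 and 0.17 m) or (z of flatcar_end_b in the frame of module above 0.13 m and z of flatcar_end_a in the frame of module below 0.108 m and y of flatcar_end_b in the frame of module between -0.3 and 0.3 m and y of flatcar_end_a in the frame of module between -0.265 and 0.265 m and x of flatcar_end_a in the frame of module between -0.17 and 0.17 m))), for 0.2 s.
At the end, for the whole second after the job is handed in: The gripper holds the flat car (finger force above 2 N) level within 15 degrees, wheels down, both couplers more than 62 mm above the deck's top (wheels about 50 mm clear), still, touching neither the module nor any of the other things, all of which are within 30 mm of where they began (z of each of flatcar_end_a, flatcar_end_b in the frame of module above 0.18 m and angle between flatcar's own z axis and vertical below 0.26 rad and contact force between the fingers and flatcar above 2 N and contact force between flatcar and module below 0.1 N and linear speed of flatcar below 0.03 m/s and contact force between flatcar and boxcar below 0.1 N and contact force between flatcar and depot below 0.1 N and contact force between flatcar and tie_pile below 0.1 N and contact force between flatcar and glue below 0.1 N and contact force between flatcar and tape below 0.1 N and contact force between flatcar and screwdriver below 0.1 N and contact force between flatcar and can below 0.1 N and distance of each of boxcar, depot, tie_pile, glue, tape, screwdriver, can from where it was at the start of the episode below 0.03 m); the arm keeps its last pose, push and grip.
It fails at once if The station, the boxcar, the tie pile or a thing on the bench is pushed more than 30 mm or tipped over (distance of any of boxcar, depot, tie_pile, glue, tape, screwdriver, can from where it was at the start of the episode above 0.03 m or angle between any of boxcar, depot, glue, can's own z axis and vertical above 0.5 rad).
It also fails if it takes over 38 s, if anything falls off the work surface, if the arm or the gripper's body presses on something with over 40 N, if the wrist force passes 120 N, or if a joint passes its speed limit or range.

ROBOT

A 6-joint arm with a two-finger parallel gripper is mounted at the origin on the work surface. World frame = base frame: x ahead of the robot, y to its left, z up, the work surface at z = 0. Lengths are in mm, angles in rad, forces in N, time in s.
With the tool pointing down it reaches from about 350 to 775 mm from the base axis. Payload 7.3 kg.
Tool frame: the origin (TCP) lies midway between the tips of the shut fingers; the grasp point (between the pads) lies 19 mm behind it; z points along the fingers, y is the direction in which the jaws open and shut (so a half turn about z gives the same grasp; the last joint's range is limited). The gripper opens to 92 mm and grips with 3 to 60 N. Pads are 19 mm wide; open, the fingers measure 130 mm over their backs; the gripper's body (75 mm by 190 mm) begins 47 mm behind the grasp point.
Start: joints at [-1.493, 0.342, 1.524, -0, 1.275, -0.146], TCP at [116.538, -511.922, 226.741] pointing down, gripper open.
Joint ranges: [-2.53, 2.53], [-0.77, 2.02], [0.04, 2.7], [-1, 4.14], [0.28, 2.66], [-3.11, 3.11]. Speed limits (rad/s): [2.57, 2.57, 3.14, 3.14, 3.14, 3.14].

INTERFACE

Orientations are given as [roll, pitch, yaw] about the fixed x, y, z axes, in that order (R = Rz(yaw) Ry(pitch) Rx(roll)).
In Python, from plant import sensors, imaging, ticket gives the robot as it stands. The module is installed in compiled form; this text tells all that it offers.
- The arm moves only by the tool arm_command, never from a script. Its argument "increments" is one flat list of numbers, 5 for each row, row after row: the closure, from 0 (fully open) to 1 (shut), then the shift along the tool's x, y, z in mm, then the turn about the tool's z in degrees. In form: [hand, dx, dy, dz, spin, hand, dx, dy, dz, spin, ...]. A call has 1 to 20 rows; each row is the pose to reach, as a shift and turn from the pose commanded when the call began, along the tool's axes at that moment; what a row does not reach only later rows make up. A row lasts 1/8 s, in which the tool goes at most 62.5 mm and 10.7 degrees, less where a joint would pass 70% of its speed; a pose out of reach is approached as far as the arm can. A call with a gripper value outside its range is refused whole. The fingers move at their own pace and stop on an object; the grip force is fixed at half the most. Time passes only in rows, so rows that repeat a pose let the fingers close. It gives the time, the measured TCP pose, the force and the opening at its end, in the units of the state.
- sensors.get_obs(): the state, without advancing time (a new reading comes with each control period).
- imaging.capture(name): name is "side" or "top"; returns the picture (384x512x3 uint8, blue, green, red); there is no depth.
- imaging.calibration(name): a dict with "fx", "fy", "cx", "cy" (pixels), "world_to_cam" (4x4, takes a point from world to camera coordinates). Camera axes: x right, y down, z forward; pixel columns grow to the right and rows downward; lengths in mm; the calibration is good to about 2 mm. A picture is of the moment at which its call begins. calibration takes no time and is no camera call.
- ticket.close_job(): hands the job in, once; it reports no verdict.
The state is a dict: "time": time; "joint_positions": joint angles; "dq": joint speeds; "tau": joint torques, N m; "tool_pos": TCP position; "tcp_rot": TCP orientation; "contact_force": force on the tool from outside, world axes, zero at the start; "moment": the same for the moment, N m; "grip_width": finger opening in mm.
Only numpy, scipy, OpenCV 4.12 (cv2) and the standard library are available. Lean on these libraries where they do the work, as an engineer would, in place of code of your own. Each camera call takes 0.05 s, during which the arm holds its last target. There are 200 camera calls.

## Working session

There is one attempt and no reset: what is moved stays moved. The work goes in short steps, Python scripts to look and compute and a tool call to move; the robot and the scene stay as the last step left them, time stands still between calls to the robot, and variables do not carry over. Pictures are saved under pics/ and viewed, about 8 in all and at most 12, crops included, and the job is handed in when it is done.

Besides the shell and the picture viewer there is one more tool, called as name(argument=value, ...) on one line, values as JSON. arm_command: Moves the arm, as the interface text tells. Its arguments: {"type":"object","properties":{"increments":{"type":"array","items":{"type":"number"}}},"required":["increments"]}

```bash
mkdir -p pics; python3 - <<'E'
from plant import sensors, imaging
import cv2,numpy as np
for n in("top","side"):
    cv2.imwrite(f"pics/{n}0.png",imaging.capture(n)); c=imaging.calibration(n); print(n,c["fx"],c["fy"],c["cx"],c["cy"]);print(np.round(c["world_to_cam"],3).tolist())
print(sensors.get_obs())
E
```

```text
top 354.93792218685076 354.93792218685076 254.99331254916356 191.50159413136805
[[-0.009, -1.0, -0.021, 11.032], [-0.995, 0.011, -0.103, 559.818], [0.103, 0.02, -0.994, 1202.777], [0.0, 0.0, 0.0, 1.0]]
side 393.25853159040014 393.25853159040014 258.3018243689476 186.85189776874356
[[-0.757, -0.654, 0.009, 414.011], [-0.362, 0.408, -0.838, 291.981], [0.544, -0.637, -0.546, 892.867], [0.0, 0.0, 0.0, 1.0]]
{'time': 0.1, 'joint_positions': array([-1.49299397e+00,  3.42630446e-01,  1.52490678e+00, -4.28865825e-06,
        1.27538057e+00, -1.46009064e-01]), 'dq': array([ 0.00186266, -0.0017107 , -0.0025854 , -0.00073159, -0.0006794 ,
        0.00095274]), 'tau': array([ 2.04092008e-03, -4.32001126e+01, -2.44695711e+01,  7.18359277e-02,
        5.25547145e-02, -5.16828914e-05]), 'tool_pos': array([ 116.51070738, -511.54876828,  226.1313191 ]), 'tcp_rot': array([-3.14028102e+00, -1.88737915e-04,  2.23812547e-01]), 'contact_force': array([ 0.74355774,  1.56098956, -1.22926506]), 'moment': array([0.0015891 , 0.03914513, 0.03604896]), 'grip_width': 91.54326976570425}
```

View pics/top0.png

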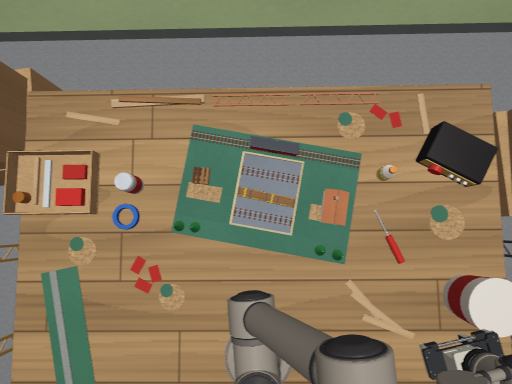

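View pics/side0.png

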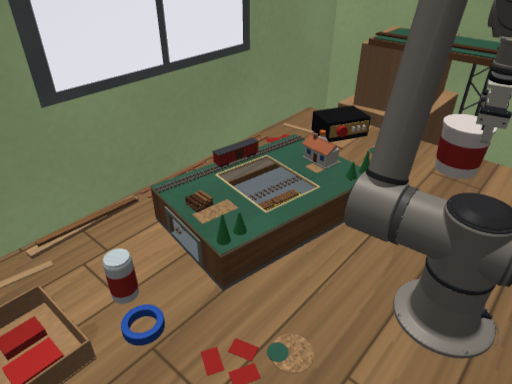

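```bash
python3 - <<'E'
import cv2
a=cv2.imread("pics/top0.png")[115:270,165:370]
cv2.imwrite("pics/t1.png",cv2.resize(a,None,fx=3.9,fy=3.85,interpolation=cv2.INTER_CUBIC))
E
```

```text
(no output)
```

View pics/t1.png

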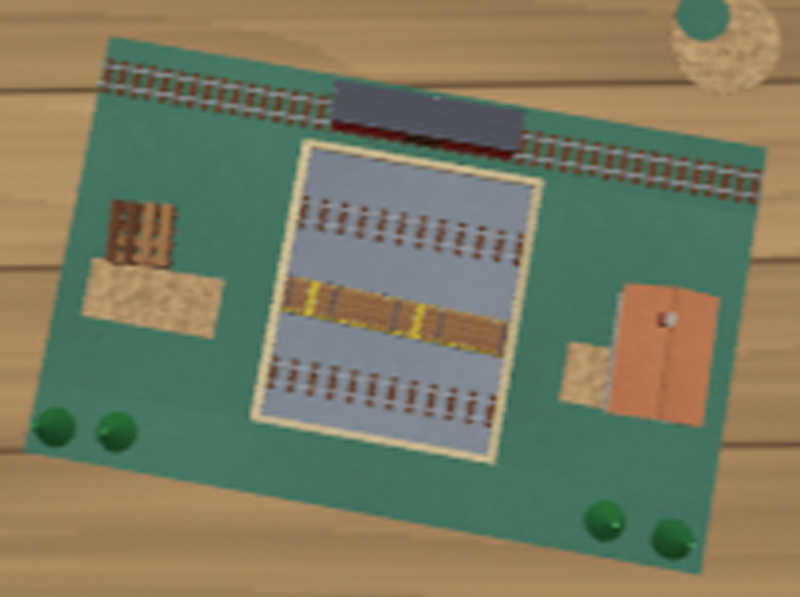

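```bash
cat > h.py <<'E'
import numpy as np
from plant import imaging
def ray(n,uv,z):
    c=imaging.calibration(n);M=np.array(c["world_to_cam"]);R,t=M[:3,:3],M[:3,3]
    o=-R.T@t;d=R.T@np.array([(uv[0]-c["cx"])/c["fx"],(uv[1]-c["cy"])/c["fy"],1])
    return o+d*(z-o[2])/d[2]
def crop(u,v): return (165+(u+.5)/(800/205)-.5,115+(v+.5)/(597/155)-.5)
E
python3 - <<'E'
from h import *
P=lambda u,v,z:ray("top",crop(u,v),z)[:2]
D=[P(*p,118) for p in[(109,38),(767,148),(703,574),(25,450)]]
H=[P(*p,118) for p in[(305,147),(540,183),(494,460),(257,417)]]
for Q in(D,H):
    Q=np.array(Q);print(Q.round(),Q.mean(0).round(1),[round(np.linalg.norm(Q[i]-Q[(i+1)%4])) for i in range(4)])
    a=Q[0]+Q[3]-Q[1]-Q[2];print("yaw",np.arctan2(a[1],a[0])-np.pi/2)
y=np.arctan2(a[1],a[0])-np.pi/2
Q=np.array(D);a=Q[0]+Q[3]-Q[1]-Q[2];y=np.arctan2(a[1],a[0])-np.pi/2
Rm=np.array([[np.cos(y),-np.sin(y)],[np.sin(y),np.cos(y)]]);c=Q.mean(0)
for n,u,v,z in[("carL",287,295,40),("carR",503,339,40),("b1",314,298,33),("b2",418,321,33),("depot",608,350,160),("depot2",622,285,160),("tie",175,235,142),("tie2",110,235,142),("box",430,140,140)]:
    w=P(u,v,z);print(n,w.round(1),(Rm.T@(w-c)).round(1))
E
```

```text
[[ 775.  207.]
 [ 672. -341.]
 [ 320. -276.]
 [ 425.  273.]] [548. -34.] [558, 358, 559, 356]
yaw -0.18741402879676472
[[ 678.   42.]
 [ 644. -153.]
 [ 414. -110.]
 [ 451.   83.]] [546.7 -34.4] [198, 235, 196, 231]
yaw -0.17965644352147114
carL [560.4  63.2] [-6.  97.8]
carR [ 519.  -126.2] [-11.3 -96. ]
b1 [558.1  39.7] [-3.8 74.3]
b2 [536.4 -52.2] [ -8. -20.]
depot [ 500.8 -198. ] [ -15.8 -169.9]
depot2 [ 552.9 -210.5] [  37.7 -172.5]
tie [600.4 147.3] [ 17.7 187.9]
tie2 [601.  200.3] [  8.4 240.1]
box [677.6 -61.2] [132.4  -2.5]
```

arm_command(increments=[0,60,-45,-14,-10,0,106,-80,-14,-20,0,152,-114,-14,-30,0,198,-148,-14,-40,0,244,-183,-14,-50,0,290,-217,-14,-60,0,336,-252,-14,-65,0,382,-286,-14,-65,0,428,-320,-14,-65,0,474,-355,-14,-65,0,531,-397.5,-14,-65,0,531,-397.5,-14,-65,0,531,-397.5,-14,-65])

```text
time: 1.72
tool_pos: [545.8, -6.2, 240.0]
tcp_rot: [-3.14, 0.001, 1.36]
contact_force: [-0.3, -1.0, -0.7]
grip_width: 92.3
```

arm_command(increments=[0.4,0,0,50,0,0.4,0,0,100,0,0.4,0,0,140,0,0.4,0,0,180,0,0.4,0,0,205,0,0.4,0,0,218,0,0.4,0,0,223,0,0.4,0,0,223,0])

```text
time: 2.72
tool_pos: [546.4, -7.0, 18.3]
tcp_rot: [3.141, 0.0, 1.358]
contact_force: [-0.5, -0.2, 0.8]
grip_width: 54.4
```

Now close, and lift slightly to weigh the moment.

arm_command(increments=[1,0,0,0,0,1,0,0,0,0,1,0,0,0,0,1,0,0,0,0])

```text
time: 3.22
tool_pos: [546.5, -6.5, 18.2]
tcp_rot: [3.14, 0.0, 1.358]
contact_force: [-0.6, 0.4, 3.7]
grip_width: 31.4
```

```bash
python3 - <<'E'
from plant import sensors
o=sensors.get_obs();print(o["contact_force"],o["moment"],o["tool_pos"],o["grip_width"])
E
```

```text
[-0.56909217  0.40847689  3.69546812] [-0.04510441 -0.13692991  0.02953757] [546.49753254  -6.50632754  18.15390359] 31.38112897331883
```

arm_command(increments=[1,0,0,-15,0,1,0,0,-30,0,1,0,0,-40,0,1,0,0,-50,0,1,0,0,-54,0,1,0,0,-54,0,1,0,0,-54,0])

```text
time: 4.1
tool_pos: [545.8, -6.5, 71.3]
tcp_rot: [-3.141, 0.0, 1.358]
contact_force: [-0.4, 0.5, -0.8]
grip_width: 31.5
```

```bash
python3 - <<'E'
from plant import sensors,imaging
import cv2
for i in range(3):
    o=sensors.get_obs();print(o["contact_force"],o["moment"],o["tool_pos"],o["grip_width"]); a=imaging.capture("top"); b=imaging.capture("side")
a=cv2.resize(a[115:270,165:370],(600,450),interpolation=3)
b=cv2.resize(b[90:280,140:396],(600,450),interpolation=3)
import numpy as np
cv2.imwrite("pics/l1.png",cv2.resize(np.hstack([a,b]),(800,300)))
E
```

```text
[-0.39402782  0.48200767 -0.78828453] [ 0.00323241 -0.10292405  0.01544691] [545.80874943  -6.47324746  71.30679553] 31.455416189763405
[ 0.14664594 -0.13880102 -1.12124237] [-0.04301121 -0.10234456 -0.00774683] [545.80662546  -6.47544255  71.25436334] 31.805137024856677
[ 1.29093723 -0.42530396 -0.77551804] [-0.05394806 -0.02265004  0.02842838] [545.92192078  -6.494539    71.38456207] 31.848627556844562
```

View pics/l1.png

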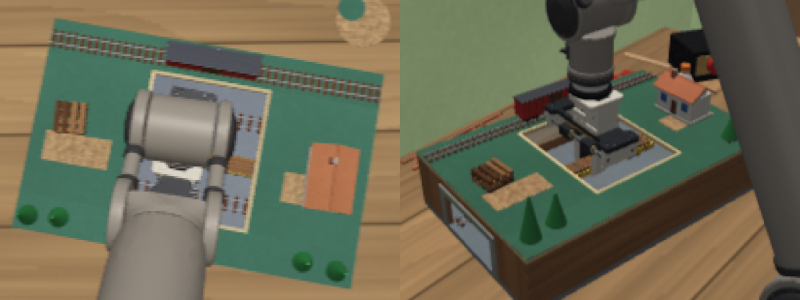

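arm_command(increments=[1,-30,0,0,0,1,-60,1,0,-1.5,1,-85,2,0,-1.5,1,-92,2.5,0,-1.5,1,-92,2.5,0,-1.5,1,-92,2.5,0,-1.5])

```text
time: 5.15
tool_pos: [529.2, -96.1, 71.7]
tcp_rot: [-3.142, -0.0, 1.385]
contact_force: [-0.2, 0.1, -1.2]
grip_width: 32.1
```

```bash
python3 - <<'E'
from plant import sensors,imaging
import cv2
import numpy as np
o=sensors.get_obs();print(o["contact_force"],o["tool_pos"],o["tcp_rot"],o["grip_width"]); a=imaging.capture("top"); b=imaging.capture("side")
cv2.imwrite("pics/s2.png",b)
a=cv2.resize(a[115:270,165:370],(600,450),interpolation=3)
b=cv2.resize(b[130:250,180:340],(600,450),interpolation=3)
cv2.imwrite("pics/l2.png",cv2.resize(np.hstack([a,b]),(800,300)))
E
```

```text
[-0.2360932   0.07647275 -1.20261493] [529.21547123 -96.08991791  71.68807255] [-3.14151080e+00 -1.59580309e-04  1.38519934e+00] 32.06780247998771
```

View pics/l2.png

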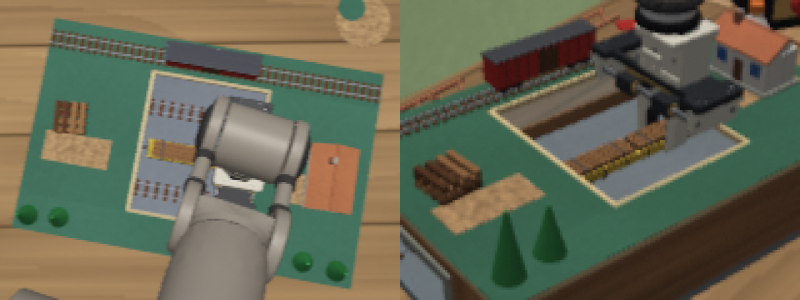

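```bash
python3 - <<'E'
from h import *
import cv2
a=imaging.capture("top");hs=cv2.cvtColor(a,cv2.COLOR_BGR2HSV)
m=cv2.inRange(hs,(22,150,120),(35,255,255));m[:170]=0;m[215:]=0;m[:,:225]=0;m[:,300:]=0
v,u=np.nonzero(m);print(u.min(),u[u<u.min()+6],v[u<u.min()+6])
k=u<u.min()+3
R=np.array([[.983,-.184],[.184,.983]]).T@np.eye(2)
X=np.array([.983,-.184]);Y=np.array([.184,.983]);c=np.array([547.5,-34.2])
for uv in[(u.min(),v[k].mean())]:
  for z in(80,86): 
    w=ray("top",uv,z)[:2]-c;print(z,w@X,w@Y)
w=np.array([529.2,-96.1])-c;print("tcp",w@X,w@Y)
E
```

```text
241 [242 243 244 242 243 242 243 241 242 243 241 242 243 241 242 241 242 241
 242 241 242 244 245 246] [187 187 187 188 188 189 189 190 190 190 191 191 191 192 192 193 193 194
 194 195 195 196 196 196]
80 -6.376304880514027 85.51533187543261
86 -6.936084450023364 85.04704199353849
tcp -6.599299999999957 -64.21489999999999
```

arm_command(increments=[1,-8,0,0,0,1,-8,0,-8,0,1,-8,0,-14,0,1,-8,0,-18,0,1,-8,0,-22,0,1,-8,0,-25,0,1,-8,0,-25,0])

```text
time: 6.18
tool_pos: [527.8, -103.6, 95.8]
tcp_rot: [-3.141, -0.002, 1.384]
contact_force: [5.1, 3.6, -10.6]
grip_width: 31.5
```

```bash
python3 - <<'E'
from plant import sensors,imaging
import cv2
import numpy as np
o=sensors.get_obs();print(o["contact_force"],o["moment"],o["tool_pos"],o["tcp_rot"],o["grip_width"]); b=imaging.capture("side")
cv2.imwrite("pics/l3.png",cv2.resize(b[110:260,170:370],(600,450),interpolation=3))
E
```

```text
[  5.0602523    3.58987048 -10.59892455] [ 0.79138724 -0.94793199  0.01834904] [ 527.83549311 -103.64767463   95.79469953] [-3.14109711e+00 -1.86115055e-03  1.38433786e+00] 31.530150987401065
```

View pics/l3.png

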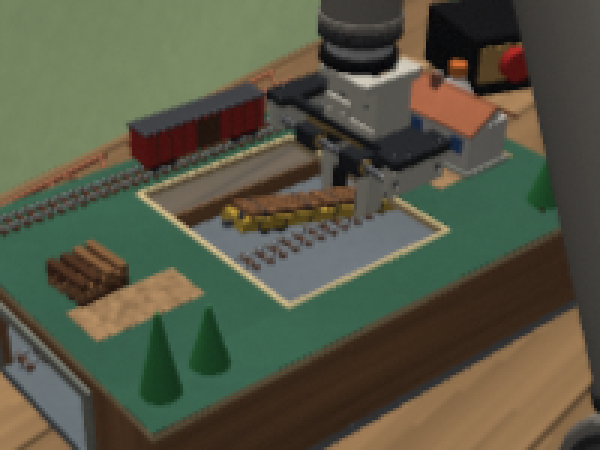

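arm_command(increments=[1,12,0,-5,0,1,25,0,-10,0,1,40,0,-16,0,1,55,0,-22,0,1,73,0,-30,0,1,73,0,-30,0,1,73,0,-30,0])

```text
time: 7.1
tool_pos: [541.5, -32.6, 127.0]
tcp_rot: [3.141, -0.0, 1.385]
contact_force: [0.3, 2.6, -2.6]
grip_width: 31.6
```

```bash
cat >> h.py <<'E'
def car(n,x=-7):
    "yellow end pixels of the car on the vertical plane module x"
    pass
E
python3 - <<'E'
from plant import sensors,imaging
import cv2
import numpy as np
o=sensors.get_obs();print(o["contact_force"],o["moment"],o["tool_pos"],o["grip_width"]); b=imaging.capture("side")
cv2.imwrite("pics/l4.png",cv2.resize(b[110:260,170:370],(600,450),interpolation=3))
E
```

```text
[ 0.31399478  2.63940268 -2.64701798] [ 0.60712443 -0.32308862 -0.00322918] [541.49897383 -32.61763289 126.98275755] 31.598519451621524
```

View pics/l4.png

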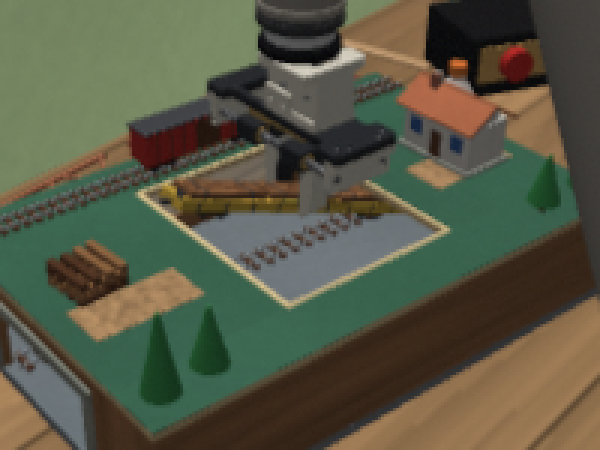

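```bash
python3 - <<'E'
from h import *
X=np.array([.983,-.184,0]);Y=np.array([.184,.983,0]);c0=np.array([547.5,-34.2,0])
def pl(u,v,x=-7):
    p=ray("side",(170+(u+.5)/3-.5,110+(v+.5)/3-.5),0);q=ray("side",(170+(u+.5)/3-.5,110+(v+.5)/3-.5),300)
    a=(x-(p-c0)@X)/((q-p)@X);w=p+a*(q-p);return ((w-c0)@Y).round(),w[2].round()
print(pl(163,186),pl(385,210))
for x in(-7,9): print(pl(185,204,x),pl(290,207,x), pl(385,214,x))
w=np.array([541.5,-32.6,0])-c0;print(w@X,w@Y)
E
```

```text
(np.float64(150.0), np.float64(205.0)) (np.float64(-124.0), np.float64(76.0))
(np.float64(127.0), np.float64(179.0)) (np.float64(6.0), np.float64(129.0)) (np.float64(-125.0), np.float64(71.0))
(np.float64(116.0), np.float64(167.0)) (np.float64(-8.0), np.float64(116.0)) (np.float64(-141.0), np.float64(56.0))
-6.1924 0.46880000000000127
```

arm_command(increments=[1,15,0,-7,0,1,32,0,-14,0,1,50,0,-22,0,1,66,0,-29,0,1,82,0,-36,0,1,82,0,-45,0,1,82,0,-58,0,1,82,0,-73,0,1,82,0,-90,0,1,82,0,-100,0,1,82,0,-100,0,1,82,0,-100,0])

```text
time: 8.65
tool_pos: [556.0, 47.4, 226.2]
tcp_rot: [-3.141, 0.0, 1.384]
contact_force: [-0.3, 1.1, -1.0]
grip_width: 31.9
```

```bash
python3 - <<'E'
from plant import sensors,imaging
import cv2
import numpy as np
o=sensors.get_obs();print(o["contact_force"],o["moment"],o["tool_pos"],o["grip_width"]); b=imaging.capture("side")
cv2.imwrite("pics/l5.png",cv2.resize(b[80:260,160:400],(600,450),interpolation=3))
E
```

```text
[-0.3176405   1.09851367 -1.03580239] [-0.00933164 -0.11248339 -0.01006386] [556.02506056  47.38659331 226.15879276] 31.854812039916887
```

View pics/l5.png

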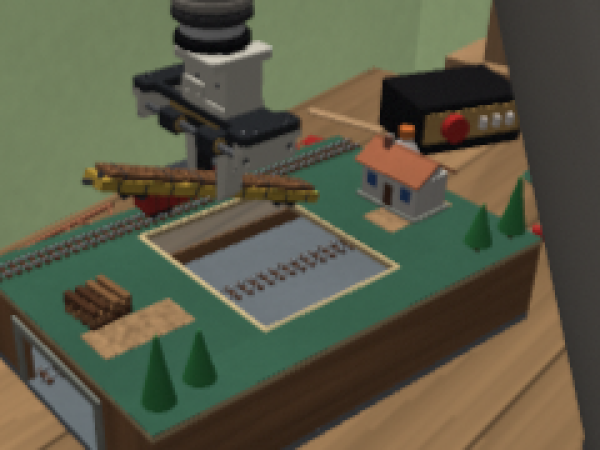

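arm_command(increments=[1,0,-25,0,0,1,0,-55,0,0,1,-10,-84,0,0,1,-35,-84,0,0,1,-65,-84,5,0,1,-84,-84,20,0,1,-84,-84,35,0,1,-84,-84,50,0,1,-84,-84,60,0,1,-84,-84,70,0,1,-84,-84,80,0,1,-84,-84,88,0,1,-84,-84,95,0,1,-84,-84,95,0])

```text
time: 10.45
tool_pos: [458.2, -19.6, 131.3]
tcp_rot: [-3.141, 0.0, 1.385]
contact_force: [1.3, 0.2, 0.7]
grip_width: 31.8
```

```bash
python3 - <<'E'
from plant import sensors,imaging
import cv2
import numpy as np
o=sensors.get_obs();print(o["contact_force"],o["moment"],o["tool_pos"],o["grip_width"]); b=imaging.capture("side")
cv2.imwrite("pics/l6.png",cv2.resize(b[80:260,160:400],(600,450),interpolation=3))
E
```

```text
[1.31023526 0.23662687 0.67912594] [-0.08711925 -0.0938538   0.00240315] [458.157991   -19.60892966 131.28666537] 31.848128538919372
```

View pics/l6.png

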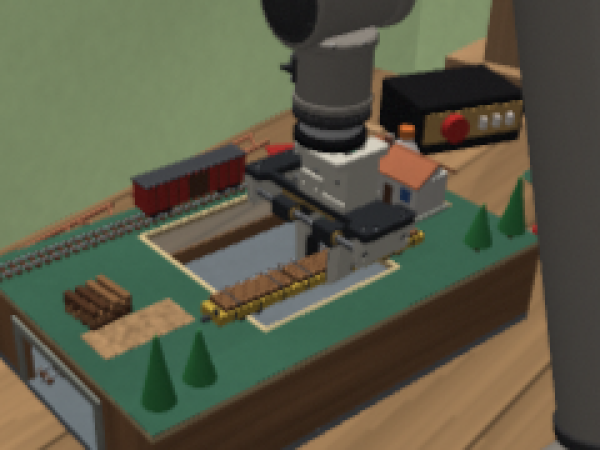

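arm_command(increments=[1,0,0,-12,0,1,0,0,-30,0,1,0,0,-50,0,1,0,0,-70,0,1,0,0,-85,0,1,0,0,-90,0,1,0,0,-90,0,1,0,0,-90,0,1,0,0,-90,0])

```text
time: 11.62
tool_pos: [458.0, -19.4, 221.2]
tcp_rot: [-3.14, 0.0, 1.384]
contact_force: [0.4, -0.1, -1.7]
grip_width: 31.7
```

```bash
python3 - <<'E'
from plant import sensors,imaging
import cv2
import numpy as np
o=sensors.get_obs();print(o["contact_force"],o["tool_pos"],o["dq"].round(3),o["grip_width"]); b=imaging.capture("side")
cv2.imwrite("pics/l7.png",cv2.resize(b[80:260,160:400],(600,450),interpolation=3))
E
```

```text
[ 0.4428683  -0.13975386 -1.69480708] [457.96084006 -19.43141075 221.17831281] [-0.     0.    -0.003 -0.     0.002  0.001] 31.661666132407674
```

View pics/l7.png

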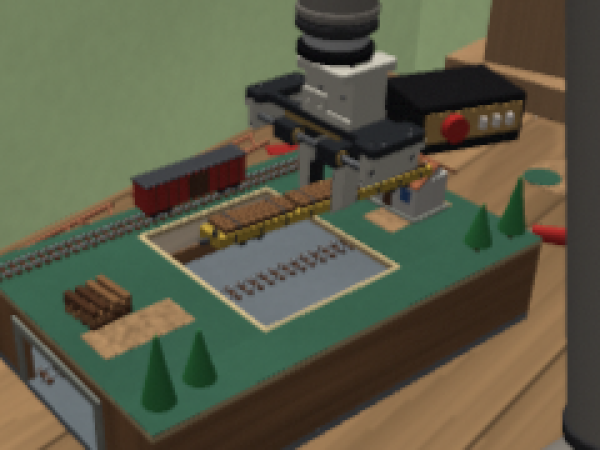

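```bash
python3 - <<'E'
from h import *
X=np.array([.983,-.184,0]);Y=np.array([.184,.983,0]);c0=np.array([547.5,-34.2,0])
w=np.array([458,-19.4,0])-c0;x=w@X;print("tcp",x,w@Y)
for u,v in[(203,231),(440,168)]:
    uv=(160+(u+.5)/2.5-.5,80+(v+.5)/2.5-.5)
    p=ray("side",uv,0);q=ray("side",uv,300)
    a=(x-(p-c0)@X)/((q-p)@X);r=p+a*(q-p);print(((r-c0)@Y).round(1),r[2].round(1))
E
```

```text
tcp -90.7017 -1.919599999999996
156.3 246.1
-183.5 206.3
```

```bash
python3 - <<'E'
from plant import ticket
print(ticket.close_job())
E
```

```text
the job is handed in; nothing more can be done
None
```

The flat car is out of the module. At hand-in it was held level, wheels down, well clear of the deck. The job took about 12 s of the 38 s allowed; closing it returned no verdict.

**What I did:**
1. I gripped the car at its middle through the opening, raised it, and slid it toward the station end.
2. I lifted it against the underside of the deck edge, so it tilted about 24° in the fingers. The end on the tie-pile side came up first, at about 205 mm, while the other end was at about 71 mm, below the deck.
3. I drew the rest out along that slope, pressed the low end on a free part of the deck to level it, and lifted it again.

**Last checks:**
- **Height and tilt:** The side view put the couplers at about 246 and 206 mm, against the 180 mm needed. That is a tilt of about 7°, with 15° allowed.
- **Grip:** The opening was 31.7 mm on the 32 mm car. The arm was still, and the wrist force of about 1.7 N downward fits the car's weight alone.
- **Other things:** In the last side view the boxcar, station and tie pile stood where they began. I did not re-measure them, or the things on the bench.

**Disagreements:** The two coupler points came out 340 mm apart, but the car is 320 mm long, so these heights are only rough. The tilt I aimed for when levelling was about 3°, so the measured 7° is a little more than planned.

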